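# Press a flanged bush home with a hand-cranked fly press

## Robot

A 6-joint arm with a two-finger parallel gripper is mounted at the origin on the work surface; the furniture and walls round the work are solid. World frame = base frame: x ahead of the robot, y to its left, z up, the work surface at z = 0. Lengths are in m, angles in rad, forces in N, time in s.
With the tool pointing down it reaches from about 0.325 to 0.9 m from the base axis. Payload 3.5 kg.
Tool frame: the origin (TCP) lies midway between the tips of the shut fingers; the grasp point (between the pads) lies 19 mm behind it; z points along the fingers, y is the line along which they close (so a half turn about z gives the same grasp; the last joint's range is limited). The gripper opens to 85 mm and grips with 20 to 120 N. Pads are 22 mm wide; open, the fingers measure 114 mm over their backs; the gripper's body (76 mm by 85 mm) begins 54 mm behind the grasp point. The pads swing forward as they close: fully open they stand 13 mm farther back than shut.
Start: joints at [1.052, 0.276, -0.026, 1.268, 0, 1.467], TCP at [0.252, 0.572, 0.231] pointing down, gripper open.
Joint ranges: [-3.12, 3.12], [-0.85, 1.88], [-1.08, 1.24], [-1.95, 2.15], [-1.57, 1.53], [-3.14, 3.14]. Speed limits (rad/s): [2.57, 2.57, 3.14, 3.14, 3.14, 3.14].

## Interface

Orientations are given as a 3x3 rotation matrix whose columns are the frame's x, y, z axes.
In Python, from plant import ctrl, snapshot, sign_off gives the robot as it stands.
- The arm moves only by the tool step_arm, never from a script. Its arguments are lists of equal length, an entry for each row: "linear": the shift along the tool's x, y, z scaled (see below), a list of three; "rotation": the turn, a rotation vector about the tool's x, y, z scaled (see below), a list of three; "hand": the gripper command: -1 is fully open, 1 is shut, values between are in proportion. In form: {"linear": [[dx, dy, dz], ...], "rotation": [[rx, ry, rz], ...], "hand": [hand, ...]}. A call has 1 to 12 rows; each row shifts and turns the commanded pose from where the row before left it, along the tool's axes as they then stand; what a row does not reach is not made up. The controller multiplies each number of a shift by 25 mm and each number of a turn by 0.08 rad. A row lasts 1/10 s, in which the tool goes at most 50 mm and 8.59 degrees, less where a joint would pass 70% of its speed; a pose out of reach is approached as far as the arm can. A call with a number of a shift or a turn outside -1 to 1 is refused whole. A call with a gripper value outside its range is refused whole. The fingers move at their own pace and stop on an object; "squeeze" is the grip in N (left out, the last holds). Time passes only in rows, so rows that do not move let the fingers close. It gives the time, the measured TCP pose, the force, the opening and the grip force at its end, in the units of the state.
- ctrl.observe(): the state, without advancing time (a new reading comes with each control period).
- snapshot(name): name is "scene" or "top"; returns a dict with "color" (420x560x3 uint8, red, green, blue), "fov_y" (degrees; the focal length in pixels is half the picture's height over the tangent of half this angle, whatever the lens; pixels are square), "cx", "cy" (the principal point, pixels), "view" (4x4, takes a point from world to camera coordinates). Camera axes: x right, y down, z forward; pixel columns grow to the right and rows downward; lengths in m; the calibration is good to about 2 mm. A picture is of the moment at which its call begins. There is no depth.
- sign_off(): hands the job in; it is judged then, once.
The state is a dict: "t": time; "joint_positions": joint angles; "dq": joint speeds; "joint_torque": joint torques, N m; "ee_pos": TCP position; "orientation": TCP orientation; "ft_force": force on the tool from outside, world axes, zero at the start; "torque": the same for the moment, N m; "opening": finger opening in m; "grasp_force": force on a finger pad.
Only numpy, scipy, OpenCV 4.12 (cv2) and the standard library are available. Lean on these libraries where they do the work, as an engineer would, in place of code of your own. Each camera call takes 0.05 s, during which the arm holds its last target. There are 200 camera calls.

## Task

The bronze bush is only started in the boss of the aluminium link: slide the link into the bench fly press until its boss sits snugly in the V-block under the ram, and let go of it. Then take the crank by its free-spinning grip and wind the ram down (clockwise) in one steady stroke, never letting go while the bush is going in, until its flange lands on the boss and the crank goes firmly solid; stop there without forcing it. Wind the ram back up about half a turn or more, let go and leave the link lying in the V-block, with the other things on the table undisturbed.

Things in the scene. Friction and masses are not known exactly. Their poses are not given: they have to be found in the camera images.
- link_grip (a point): Grasp point of the loose aluminium link (0.29 kg, lying flat): in its straight I-section shank, 20 mm wide, 18 mm high, 9 mm above its flat underside. Link axes: y along the shank from large boss to small end, z up. The large boss's axis is 118 mm away at -y, the balance point 56 mm away at -y, the small round end (32 mm across, 23 mm high) 57 mm away at +y.
- link_boss (a point): Centre of the top face of the link's large round boss (40 mm diameter, 26 mm high; the point is 26 mm above the link's underside, on the bore axis), where the flange must land. Axes as link_grip. Mind the end of a wall that stands beyond the table, from x = 0.55 m on, at y = 0.14 to 0.22 m.
- bush: Brass-coloured flanged bush started in the large boss; origin at the centre of the flange's underside. Flange 28 mm across, 4 mm thick. It starts with the flange 14 mm above the boss face and cannot tip; pushing it in takes about 60 N all the way, and when the flange lands on the boss it stops dead.
- nest (a point): Point on the bed of the green fly press, 25 to 31 mm above the table (shimmed), straight below the ram. Press axes: z up, y out of its open side. A boss standing on the bed and touching both faces of the black V-block (20 mm high, 90 degrees, open to +y) has its bore over this point. Load the link along -y, shank pointing to +y. Bed 78 mm wide; bed and foot end 104 mm to +y; column 65 to 115 mm to -y.
- ram: Round steel ram, 26 mm across; origin at the centre of its flat lower face, 92 mm above the table at crank angle 0; it starts 15 to 25 mm above the flange of a loaded link. It slides vertically without turning. The nut head above it (58 mm across, 115 to 170 mm above the table) reaches 29 mm to +y. The press is bolted down.
- crank (a joint): Crank angle in rad, growing clockwise seen from above, which lowers ram and crank together by 20 mm a turn; starts between -0.5 and 0.5 and stays where left. Force along the circle at the grip: about 1 N idle, 3 to 5 N while the bush goes in; once the flange lands it climbs with every mm. 4 to 5 N more than while pressing seats it (90 N at the ram are needed); 9 N more (250 N at the ram) is too hard.
- crank_hub (a point): Point on the crank's axis (= ram axis) at the height of the middle of the grip; moves down with the ram. Hub and crank arm stay more than 28 mm beneath this point.
- grip: Black free-spinning grip of the crank, an upright barrel 24 mm across, 60 mm tall; origin at its centre, 60 mm from the crank axis, about 264 mm above the table at the start. It spins freely on its pin, so a gripper holding it from above keeps its own direction while the grip goes round. The crank arm's upper side is 36 mm below this point.
- oil_bottle: Cream oil bottle standing beside the press, 156 mm tall; origin under its centre. Bystander.
- deburrer: Blue and white deburring tool lying on the table, 185 mm long; origin under its centre. Bystander.
- cutter_case: Yellow square plastic box standing near the press, 34 x 34 x 41 mm; origin under its centre. Bystander.

How it is judged:
On the way, in this order (a step that is already met when the one before it is completed fails the run):
1. the link lies flat on the bed with its boss in the V-block (bore within 2.5 mm of the ram axis), let go, the bush not yet pressed (horizontal distance between link_boss and nest below 0.0025 m and angle between link_boss's own z axis and vertical below 0.06 rad and z of link_boss in the frame of nest between 0.022 and 0.029 m and z of bush in the frame of link_boss above 0.012 m and linear speed of bush below 0.02 m/s and contact force between the fingers and bush below 0.1 N and distance between the grasp point and link_grip above 0.05 m), for 0.2 s.
2. the ram has pressed the flange firmly onto the boss: less than 1 mm left and over 90 N between ram and bush (z of bush in the frame of link_boss below 0.001 m and contact force between ram and bush above 90 N and horizontal distance between link_boss and nest below 0.0035 m and angle between link_boss's own z axis and vertical below 0.06 rad and z of link_boss in the frame of nest between 0.022 and 0.029 m), for 0.1 s.
At the end, for the whole second after the job is handed in: The bush's flange is on the boss (under 1 mm left), the link lies flat on the bed with its bore within 6 mm of the ram axis, the ram is wound up at least 6 mm clear of the bush, and everything is at rest (z of bush in the frame of link_boss below 0.001 m and horizontal distance between link_boss and nest below 0.006 m and angle between link_boss's own z axis and vertical below 0.06 rad and z of link_boss in the frame of nest between 0.022 and 0.029 m and z of ram in the frame of bush above 0.01 m and linear speed of bush below 0.02 m/s and velocity of joint crank between -0.3 and 0.3 rad/s); the robot touches nothing.
It fails at once if the ram is forced: over 250 N between ram and bush (contact force between ram and bush above 250 N).
It fails at once if the grip is let go while the bush is part of the way in (z of bush in the frame of link_boss between 0.0015 and 0.012 m and contact force between the fingers and grip below 0.1 N).
It fails at once if the crank is flung round faster than about 1.3 turns a second (velocity of joint crank above 8 rad/s or velocity of joint crank below -8 rad/s).
It fails at once if a bystander is pushed over 30 mm (distance of any of oil_bottle, deburrer, cutter_case from where it was at the start of the episode above 0.03 m).
It also fails if it takes over 72 s, if anything falls off the work surface, if the arm or the gripper's body presses on something with over 40 N, if the wrist force passes 120 N, or if a joint passes its speed limit or range.

## Working session

There is one attempt and no reset: what is moved stays moved. The work goes in short steps, Python scripts to look and compute and a tool call to move; the robot and the scene stay as the last step left them, time stands still between calls to the robot, and variables do not carry over. Pictures are saved under pics/ and viewed, at most 10 in all, crops included, and the job is handed in when it is done.

Besides the shell and the picture viewer there is one more tool, called after "Call:" by a JSON object that holds its "fn" and its "kwargs", one argument or row to a line. step_arm: Moves the arm, as the interface text tells. Its arguments: {"type":"object","properties":{"linear":{"type":"array"},"rotation":{"type":"array"},"hand":{"type":"array"},"squeeze":{"type":"number"}},"required":["linear","rotation","hand"]}

```bash
mkdir -p pics; ls
python3 - <<'E'
from plant import ctrl, snapshot
import cv2, numpy as np, pickle
s=ctrl.observe(); print({k:np.round(v,3).tolist() for k,v in s.items()})
for n in ("scene","top"):
    d=snapshot(n); pickle.dump(d,open(f"{n}0.pkl","wb"))
    cv2.imwrite(f"pics/{n}0.png",d["color"][:,:,::-1]); print(n,d["fov_y"],d["cx"],d["cy"]);print(np.round(d["view"],4))
E
```

```text
pics
{'t': 0.0, 'joint_positions': [1.052, 0.277, -0.028, 1.268, -0.0, 1.467], 'dq': [-0.002, 0.0, 0.001, -0.001, 0.0, 0.001], 'joint_torque': [-0.0, -44.551, 29.52, 0.017, 0.0, -0.0], 'ee_pos': [0.252, 0.571, 0.23], 'orientation': [[-0.915, 0.404, -0.001], [0.404, 0.915, -0.002], [0.0, -0.002, -1.0]], 'ft_force': [-0.072, -0.595, -0.344], 'torque': [0.037, 0.004, 0.01], 'grasp_force': 0.0, 'opening': 0.085}
scene 42.18129671153458 281.21543689663935 204.11982022195045
[[-0.987   0.1605  0.0105  0.3795]
 [ 0.0759  0.5224 -0.8493  0.0989]
 [-0.1418 -0.8375 -0.5278  1.8938]
 [ 0.      0.      0.      1.    ]]
top 56.90994354513617 281.0437300250518 204.41808224001844
[[-0.0025 -1.      0.0032  0.0534]
 [-0.9938  0.0021 -0.1108  0.3918]
 [ 0.1108 -0.0034 -0.9938  1.1711]
 [ 0.      0.      0.      1.    ]]
```

View pics/scene0.png

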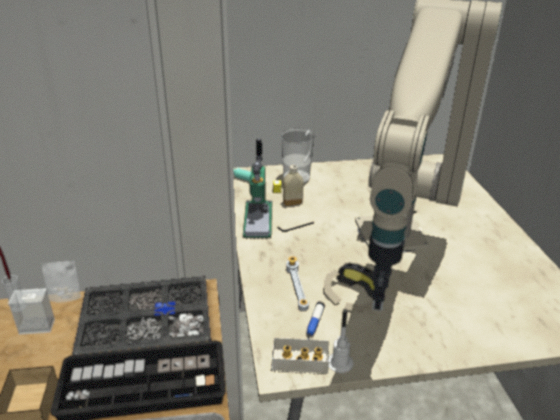

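View pics/top0.png

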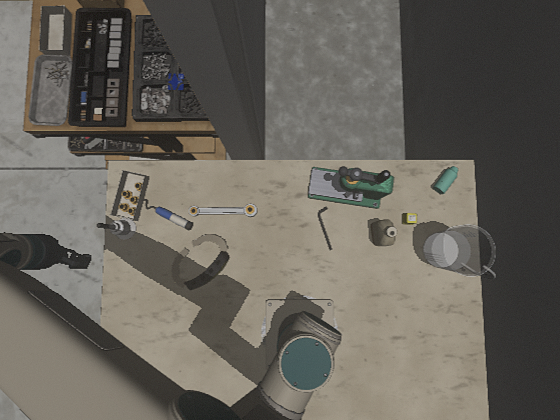

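The scene view shows the press at (258,205), with the link's bush end at (292,262), its small end at (303,305), the bottle at (293,188) and the yellow case at (277,187). In the top view the press spans (310–395,165–205) and is open to the left (+y). The link runs from (195,210) to (250,210), boss on the press side.

Run:
```python
import cv2,pickle,numpy as np
a=pickle.load(open("top0.pkl","rb"))["color"][:,:,::-1]; b=pickle.load(open("scene0.pkl","rb"))["color"][:,:,::-1]
A=cv2.resize(a[160:235,180:400],None,fx=3.6,fy=3.6,interpolation=cv2.INTER_CUBIC)
B=cv2.resize(b[135:320,230:330],None,fx=3.2,fy=3.2,interpolation=cv2.INTER_CUBIC)
cv2.imwrite("pics/tA.png",A);cv2.imwrite("pics/sB.png",B);print(A.shape,B.shape)
```

```text
(270, 792, 3) (592, 320, 3)
```

View pics/tA.png

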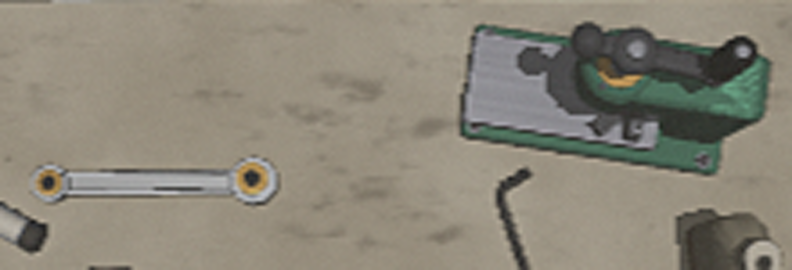

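View pics/sB.png

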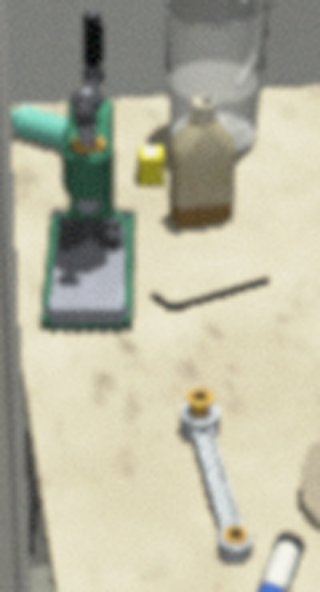

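The crops show the bush flange at top (180+250/3.6, 160+178/3.6) ≈ (249.5,209.5). The small end is at (193.5,210.5), the crank hub near (356,173) and the grip near (387,174), toward −y. The grey bed's front edge is at (313,168)–(310,195). In the scene view the bush is at about (292.5,260).

```bash
cat > h.py <<'E'
import numpy as np, pickle, cv2
def K(d):
    f=d["color"].shape[0]/2/np.tan(np.radians(d["fov_y"]/2)); return f,d["cx"],d["cy"]
def ray(d,uv):
    f,cx,cy=K(d); V=np.array(d["view"]); R,t=V[:3,:3],V[:3,3]
    return -R.T@t, R.T@np.array([(uv[0]-cx)/f,(uv[1]-cy)/f,1.])
def plane(d,uv,z):
    o,r=ray(d,uv); return o+r*(z-o[2])/r[2]
def tri(d1,p1,d2,p2):
    o1,r1=ray(d1,p1);o2,r2=ray(d2,p2)
    s=np.linalg.lstsq(np.c_[r1,-r2],o2-o1,rcond=None)[0]
    a,b=o1+s[0]*r1,o2+s[1]*r2; return (a+b)/2,np.linalg.norm(a-b)
def proj(d,P):
    f,cx,cy=K(d); V=np.array(d["view"]); c=V[:3,:3]@P+V[:3,3]; return np.array([cx+f*c[0]/c[2],cy+f*c[1]/c[2]])
def blobs(d,lo,hi,roi,mn=4):
    x0,y0,x1,y1=roi; h=cv2.cvtColor(d["color"],cv2.COLOR_RGB2HSV)[y0:y1,x0:x1]
    m=cv2.inRange(h,np.array(lo),np.array(hi)); n,l,s,c=cv2.connectedComponentsWithStats(m)
    return [(s[i,4],s[i,:4].tolist(),(c[i]+[x0,y0]).round(2).tolist()) for i in range(1,n) if s[i,4]>=mn],m
def load(n): return pickle.load(open(n,"rb"))
E
python3 - <<'E'
from h import *
T,S=load("top0.pkl"),load("scene0.pkl")
print("brass top",blobs(T,(10,90,80),(25,255,255),(185,195,265,225))[0])
print("brass scn",blobs(S,(10,90,80),(25,255,255),(280,250,315,315))[0])
hs=cv2.cvtColor(T["color"],cv2.COLOR_RGB2HSV)
print("yel top",blobs(T,(24,120,80),(34,255,255),(395,205,425,230))[0])
print("dark top grip/hub",blobs(T,(0,0,0),(180,255,40),(335,160,400,200))[0])
print("dark scn grip",blobs(S,(0,0,0),(180,255,50),(245,130,275,175))[0])
print("grey link top", blobs(T,(0,0,130),(180,30,255),(185,195,265,225))[0])
print("bed green top",blobs(T,(60,80,20),(90,255,255),(300,155,400,215))[0])
print("bed grey top",blobs(T,(100,10,60),(150,70,255),(300,155,400,215))[0])
print(hs[210,205:245:8],hs[180,318:330:4], hs[172,[356,357]],hs[209,[249,243,244]])
print(hs[168:184,380:392,2])
E
```

```text
brass top [(np.int32(42), [61, 10, 8, 9], [249.48, 209.05]), (np.int32(30), [5, 12, 7, 7], [193.3, 210.17])]
brass scn [(np.int32(49), [8, 6, 9, 9], [292.02, 259.76]), (np.int32(23), [20, 50, 7, 4], [303.13, 301.52])]
yel top [(np.int32(45), [12, 8, 10, 10], [411.02, 217.82])]
dark top grip/hub [(np.int32(9), [42, 11, 8, 6], [380.44, 173.22])]
dark scn grip [(np.int32(70), [12, 11, 5, 15], [258.86, 148.07])]
grey link top [(np.int32(338), [3, 9, 69, 12], [223.14, 210.41]), (np.int32(6), [0, 26, 2, 4], [185.33, 222.17])]
bed green top [(np.int32(22), [18, 13, 20, 4], [327.77, 169.5]), (np.int32(4), [65, 17, 4, 1], [366.5, 172.0]), (np.int32(9), [70, 18, 7, 2], [373.33, 173.33]), (np.int32(109), [78, 21, 15, 17], [386.16, 184.92]), (np.int32(5), [44, 24, 3, 4], [345.0, 180.8]), (np.int32(12), [49, 26, 11, 5], [354.08, 184.0]), (np.int32(4), [63, 41, 1, 4], [363.0, 197.5]), (np.int32(4), [78, 44, 2, 3], [378.5, 200.0]), (np.int32(4), [55, 47, 4, 2], [356.5, 202.25]), (np.int32(8), [75, 48, 4, 5], [377.25, 205.75])]
bed grey top [(np.int32(287), [9, 13, 36, 31], [322.91, 184.4]), (np.int
[... 602 characters left out ...]
140  64  49  43  85 140 161 155 149]
 [166 135  57  30  37  46  43  36  58 126 157 155]
 [139  64  36  43  54  74  87  62  39  54 123 157]
 [ 30  33  44  44  88 138 157 132  74  46 118 161]
 [ 40  41  48  49  98 143 153 145  99  32 112 162]
 [ 42  48  44  52  70 127 160 126  59  43  66 108]
 [ 46  46  45  46  55  46  45  47  45  59  98  98]
 [ 48  43  45  48  45  49  51  46  41  87 127 114]
 [ 46  46  48  47  44  50  44  42  85 129 137 116]
 [ 47  45  48  43  47  39  70 115 153 147 121 104]
 [ 45  44  44  42  45  64 120 150 130 112 115 107]
 [ 41  42  41  61 122 155 137 128 127 145 140  96]
 [ 43  50  76 119 135 130 118 125 145 126 107  97]
 [ 88 136 166 161 148 138 134 145 129 114 109  98]]
```

Run:
```python
from h import *
T,S=load("top0.pkl"),load("scene0.pkl")
np.set_printoptions(precision=4,suppress=True)
print("bush flange top z44:",plane(T,(249.5,209.0),.044),tri(T,(249.5,209.0),S,(292.0,259.8)))
print("small end z23:",plane(T,(193.3,210.2),.023),tri(T,(193.3,210.2),S,(303.1,301.6)))
# shank line at z=.018
g=T["color"].astype(int)
m=(cv2.cvtColor(T["color"],cv2.COLOR_RGB2HSV)[...,1]<30)&(g[...,2]>120)
v=[(x,np.mean([y for y in range(200,222) if m[y,x]])) for x in range(203,240)]
a,b=np.polyfit(*np.array(v).T,1); print("shank line",a,a*193.3+b,a*249.5+b, plane(T,(203,a*203+b),.018),plane(T,(240,a*240+b),.018))
print("hub z.235",plane(T,(356.8,173.6),.235),"grip top z.296",plane(T,(386.,173.6),.296),plane(S,(258.5,141),.294),tri(T,(386,173.6),S,(258.7,142)))
print("case",plane(T,(411,217.8),.041))
d=g[...,1]-g[...,0]
print("G-R rows (front edge)"); 
for y in (172,176,180,184,188): print(y,d[y,306:318].tolist(), g[y,306:318,1].tolist())
print("cols (lower edge, upper edge)")
for x in (316,320,324,352,356,360): print(x,d[188:206,x].tolist(),g[188:206,x,1].tolist())
for x in (316,320,324,328,332): print(x,d[163:175,x].tolist(),g[163:175,x,1].tolist())
```

```text
bush flange top z44: [0.3757 0.1477 0.044 ] (array([0.3757, 0.1484, 0.0371]), np.float64(0.0014202909390386236))
small end z23: [0.3744 0.3217 0.023 ] (array([0.3742, 0.3226, 0.0195]), np.float64(0.0011890427207351703))
shank line -0.0042674253200566704 210.50199146514933 210.26216216216216 [0.3741 0.2929 0.018 ] [0.3743 0.179  0.018 ]
hub z.235 [ 0.4467 -0.14    0.235 ] grip top z.296 [ 0.4348 -0.1975  0.296 ] [ 0.4356 -0.1802  0.294 ] (array([ 0.435 , -0.2008,  0.2814]), np.float64(0.005327377198306852))
case [ 0.3482 -0.3398  0.041 ]
G-R rows (front edge)
172 [-7, -7, -9, -8, -5, -2, -1, 0, 0, -1, -2, 0] [154, 153, 155, 161, 128, 81, 126, 146, 143, 141, 137, 136]
176 [-8, -9, -9, -6, -3, -1, 2, -4, 0, 0, -1, -1] [144, 145, 153, 130, 61, 104, 144, 140, 141, 141, 140, 140]
180 [-9, -7, -7, -6, 1, -2, 0, -3, -3, -1, 0, 0] [146, 142, 149, 117, 116, 150, 139, 137, 137, 137, 140, 141]
184 [-7, -8, -6, 0, 2, 0, 0, 0, -1, -1, 0, 0] [155, 158, 128, 71, 115, 149, 144, 142, 141, 141, 145, 142]
188 [-9, -6, -2, -1, -1, -3, -1, 1, 1, 0, 0, -2] [151, 132, 57, 113, 156, 144, 145, 147, 149, 147, 
[... 838 characters left out ...]
22, 6, 3, 3, -2, -1, 1, 0, 0, 0, -3, -1, -4, -4, 36, 31, 31, 13] [85, 54, 54, 63, 76, 74, 152, 145, 145, 142, 140, 148, 147, 76, 110, 106, 100, 72]
316 [-8, -9, -8, -11, 14, 3, -3, -2, 0, -2, -2, -1] [146, 144, 148, 147, 99, 84, 96, 141, 138, 137, 141, 136]
320 [-9, -7, -9, -8, -10, 31, 29, 1, -3, 0, -1, -1] [145, 147, 148, 150, 132, 84, 100, 116, 139, 138, 140, 139]
324 [-8, -9, -9, -8, -11, 8, 31, 16, -4, -1, 0, 0] [150, 148, 148, 151, 150, 89, 94, 83, 147, 140, 144, 120]
328 [-8, -8, -6, -10, -9, -13, 23, 33, 7, -1, 1, -2] [147, 150, 152, 147, 151, 152, 86, 102, 112, 149, 65, 71]
332 [-7, -7, -7, -8, -9, -8, -5, 31, 29, -5, 0, 0] [150, 150, 151, 143, 144, 147, 120, 85, 101, 153, 139, 146]
```

Run:
```python
from h import *
T,S=load("top0.pkl"),load("scene0.pkl")
np.set_printoptions(precision=4,suppress=True)
z=.028
P=lambda l:np.array([plane(T,p,z)[:2] for p in l])
lo=P([(316,194.6),(320,195),(324,195.8),(352,199.9),(356,200.7),(360,201.1)])
up=P([(316,169.4),(320,170.0),(324,170.5),(328,171),(332,171.8)])
fr=P([(311.7,172),(311.0,176),(310.3,180),(309.9,184),(309.,188)])
al=np.polyfit(lo[:,1],lo[:,0],1);au=np.polyfit(up[:,1],up[:,0],1);af=np.polyfit(fr[:,0],fr[:,1],1)
ang=[np.arctan(al[0]),np.arctan(au[0]),-np.arctan(af[0])];print("angles",ang)
for th in (np.mean(ang),ang[0]):
    yv=np.array([np.sin(th),np.cos(th)]); xv=np.array([yv[1],-yv[0]])
    c=(np.mean(lo@xv)+np.mean(up@xv))/2; w=np.mean(up@xv)-np.mean(lo@xv); f=np.mean(fr@yv)
    n=xv*c+yv*(f-.104); print(th,"width",w,"front mid",xv*c+yv*f,"nest",n)
    for h in (.23,.236): print(" hub pix",proj(T,[*n,h]))
    print("grip ang", np.array([.4348,-.1975])-n)
```

```text
angles [np.float64(0.15331598668145857), np.float64(0.14831866136741165), np.float64(0.1696505586047609)]
0.1570950688845437 width 0.07766172182556069 front mid [ 0.4638 -0.0377] nest [ 0.4475 -0.1404]
 hub pix [356.5525 173.651 ]
 hub pix [357.0163 173.2038]
grip ang [-0.0127 -0.0571]
0.15331598668145857 width 0.07786717989007541 front mid [ 0.4636 -0.0377] nest [ 0.4477 -0.1404]
 hub pix [356.5647 173.595 ]
 hub pix [357.0286 173.1476]
grip ang [-0.0129 -0.0571]
```

Call:
{"fn": "step_arm", "kwargs": {
  "linear": [
    [-0.94,-0.91,0.4],
    [-0.94,-0.91,0.4],
    [-0.94,-0.91,0.4],
    [-0.94,-0.91,0.4],
    [-0.94,-0.91,0.4],
    [-0.94,-0.91,0.4],
    [-0.94,-0.91,0.4],
    [-0.94,-0.91,0.4],
    [-0.94,-0.91,0.4],
    [-0.94,-0.91,0.4],
    [0,0,0],
    [0,0,0]
  ],
  "rotation": [
    [0,0,0],
    [0,0,0],
    [0,0,0],
    [0,0,0],
    [0,0,0],
    [0,0,0],
    [0,0,0],
    [0,0,0],
    [0,0,0],
    [0,0,0],
    [0,0,1],
    [0,0,1]
  ],
  "hand": [-1,-1,-1,-1,-1,-1,-1,-1,-1,-1,-1,-1],
  "squeeze": 40
}}

```text
t: 1.3
ee_pos: [0.3751, 0.2672, 0.1304]
orientation: [[-0.836, 0.549, -0.002], [0.549, 0.836, -0.001], [0.001, -0.002, -1.0]]
ft_force: [-0.3, 0.4, 0.0]
opening: 0.0852
grasp_force: 0.0
```

Call:
{"fn": "step_arm", "kwargs": {
  "linear": [
    [0,0,0],
    [0,0,0],
    [0,0,0],
    [0,0,0],
    [0,0,0],
    [0,0,0],
    [0,0,0],
    [0,0,0],
    [0,0,0],
    [0,0,0],
    [0,0,0],
    [0,0,0]
  ],
  "rotation": [
    [0,0,1],
    [0,0,1],
    [0,0,1],
    [0,0,1],
    [0,0,1],
    [0,0,1],
    [0,0,1],
    [0,0,1],
    [0,0,1],
    [0,0,1],
    [0,0,1],
    [0,0,1]
  ],
  "hand": [-1,-1,-1,-1,-1,-1,-1,-1,-1,-1,-1,-1]
}}

```text
t: 2.5
ee_pos: [0.3751, 0.2685, 0.1309]
orientation: [[-0.032, 0.999, -0.001], [0.999, 0.032, -0.0], [-0.0, -0.001, -1.0]]
ft_force: [-0.4, 0.5, 0.9]
opening: 0.0853
grasp_force: 0.0
```

Call:
{"fn": "step_arm", "kwargs": {
  "linear": [
    [0.2,0,0.8],
    [0,0,0.8],
    [0,0,0.8],
    [0,0,0.8],
    [0,0,0.8],
    [0,0,0.5],
    [0,0,0.5],
    [0,0,0]
  ],
  "rotation": [
    [0,0,0.4],
    [0,0,0],
    [0,0,0],
    [0,0,0],
    [0,0,0],
    [0,0,0],
    [0,0,0],
    [0,0,0]
  ],
  "hand": [-1,-1,-1,-1,-1,-1,-1,-1]
}}

```text
t: 3.3
ee_pos: [0.3741, 0.273, 0.0049]
orientation: [[-0.003, 1.0, -0.003], [1.0, 0.003, -0.002], [-0.002, -0.003, -1.0]]
ft_force: [-0.5, 0.4, 0.3]
opening: 0.0853
grasp_force: 0.0
```

Call:
{"fn": "step_arm", "kwargs": {
  "linear": [
    [0,0,0],
    [0,0,0],
    [0,0,0],
    [0,0,0],
    [0,0,0],
    [0,0,0],
    [0,0,0],
    [0,0,0]
  ],
  "rotation": [
    [0,0,0],
    [0,0,0],
    [0,0,0],
    [0,0,0],
    [0,0,0],
    [0,0,0],
    [0,0,0],
    [0,0,0]
  ],
  "hand": [1,1,1,1,1,1,1,1],
  "squeeze": 40
}}

```text
t: 4.1
ee_pos: [0.3757, 0.274, 0.007]
orientation: [[-0.003, 1.0, 0.001], [1.0, 0.003, 0.001], [0.001, 0.001, -1.0]]
ft_force: [-0.5, -0.1, 5.6]
opening: 0.019
grasp_force: 39.9
```

Call:
{"fn": "step_arm", "kwargs": {
  "linear": [
    [0,0,0],
    [0,0,-0.4],
    [0,0,-0.6],
    [0,0,-0.6],
    [0,0,-0.6],
    [-0.3,0.1,0],
    [-0.6,0.2,0],
    [-0.9,0.4,0],
    [-0.9,0.4,0],
    [-0.9,0.4,0],
    [-0.9,0.4,0],
    [-0.9,0.4,0]
  ],
  "rotation": [
    [0,0,0],
    [0,0,0],
    [0,0,0],
    [0,0,0],
    [0,0,0],
    [0,0,0],
    [0,0,0],
    [0,0,0],
    [0,0,0],
    [0,0,0],
    [0,0,0],
    [0,0,0]
  ],
  "hand": [1,1,1,1,1,1,1,1,1,1,1,1],
  "squeeze": 100
}}

```text
t: 5.3
ee_pos: [0.4325, 0.1373, 0.0604]
orientation: [[-0.003, 1.0, -0.002], [1.0, 0.003, -0.0], [-0.0, -0.002, -1.0]]
ft_force: [-0.1, -0.1, -2.6]
opening: 0.0168
grasp_force: 98.1
```

Call:
{"fn": "step_arm", "kwargs": {
  "linear": [
    [-0.9,0.4,0],
    [-0.9,0.4,0],
    [-0.8,0.4,0],
    [-0.5,0.3,0],
    [-0.3,0.2,0],
    [0,0,0],
    [0,0,0],
    [0,0,0]
  ],
  "rotation": [
    [0,0,0],
    [0,0,0],
    [0,0,0],
    [0,0,0],
    [0,0,0.64],
    [0,0,0.65],
    [0,0,0.65],
    [0,0,0]
  ],
  "hand": [1,1,1,1,1,1,1,1]
}}

```text
t: 6.1
ee_pos: [0.4753, 0.0538, 0.0606]
orientation: [[0.152, 0.988, -0.002], [0.988, -0.152, 0.0], [-0.0, -0.002, -1.0]]
ft_force: [0.1, -0.0, -3.0]
opening: 0.0169
grasp_force: 98.1
```

Run:
```python
from plant import ctrl, snapshot
from h import *
T=snapshot("top");S=snapshot("scene");pickle.dump(T,open("top1.pkl","wb"));pickle.dump(S,open("scene1.pkl","wb"))
A=cv2.resize(T["color"][150:230,270:390,::-1],None,fx=4,fy=4,interpolation=cv2.INTER_CUBIC)
B=cv2.resize(S["color"][170:270,230:310,::-1],None,fx=3.2,fy=3.2,interpolation=cv2.INTER_CUBIC)
cv2.imwrite("pics/c1.png",np.hstack([A,B]));print(A.shape,B.shape)
print("bt",blobs(T,(10,90,80),(25,255,255),(280,160,345,210))[0])
print("bs",blobs(S,(10,90,80),(25,255,255),(240,190,300,290))[0])
s=ctrl.observe();print(np.round(s["ee_pos"],4),np.round(s["orientation"],3).tolist(),np.round(s["ft_force"],2))
```

```text
(320, 480, 3) (320, 256, 3)
bt [(np.int32(52), [39, 15, 10, 9], [323.42, 179.4])]
bs [(np.int32(87), [44, 9, 16, 7], [291.44, 202.06]), (np.int32(7), [14, 55, 5, 2], [255.86, 245.57])]
[0.4755 0.054  0.0608] [[0.15, 0.989, -0.001], [0.989, -0.15, 0.0], [-0.0, -0.001, -1.0]] [ 0.11  0.49 -2.19]
```

View pics/c1.png

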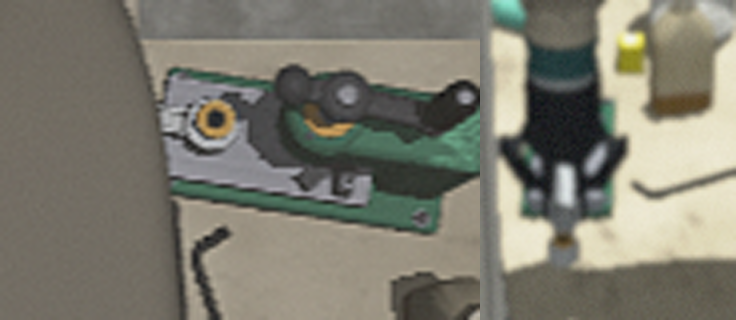

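The top view shows the bush flange at about (323.6,179.3), held over the bed's front half. The link is level in the gripper, with nothing in the way.

Run:
```python
from h import *
T=load("top1.pkl"); 
b=plane(T,(323.6,179.2),.0976)[:2]; e=np.array([.4755,.054]); n=np.array([.4475,-.1404]); print(b, b-e, np.hypot(*(b-e)), "lnk ang",np.arctan2(*(e-b)))
yv=np.array([np.sin(.155),np.cos(.155)]);xv=np.array([yv[1],-yv[0]]); print("boss rel nest x,y",(b-n)@xv,(b-n)@yv, "tcp", (e-n)@xv,(e-n)@yv)
```

```text
[ 0.45681392 -0.07097091] [-0.01868608 -0.12497091] 0.12636019036874782 lnk ang 0.14842387173610447
boss rel nest x,y -0.0015162136104057205 0.07003462623653502 tcp -0.002347168440519592 0.19639208436266423
```

Call:
{"fn": "step_arm", "kwargs": {
  "linear": [
    [-0.3,0.08,0],
    [-0.3,0,0.2],
    [0,0,0.3],
    [0,0,0.3],
    [0,0,0.06],
    [0,0,0]
  ],
  "rotation": [
    [0,0,0.06],
    [0,0,0],
    [0,0,0],
    [0,0,0],
    [0,0,0],
    [0,0,0]
  ],
  "hand": [1,1,1,1,1,1]
}}

```text
t: 6.8
ee_pos: [0.4749, 0.0389, 0.0391]
orientation: [[0.156, 0.988, -0.002], [0.988, -0.156, -0.0], [-0.0, -0.002, -1.0]]
ft_force: [-1.1, 0.2, -2.9]
opening: 0.0168
grasp_force: 98.1
```

Call:
{"fn": "step_arm", "kwargs": {
  "linear": [
    [0,0,0.06],
    [0,0,0]
  ],
  "rotation": [
    [0,0,0],
    [0,0,0]
  ],
  "hand": [1,1]
}}

```text
t: 7.0
ee_pos: [0.4758, 0.039, 0.0384]
orientation: [[0.156, 0.988, 0.0], [0.988, -0.156, -0.0], [-0.0, 0.0, -1.0]]
ft_force: [-0.2, 0.9, -2.3]
opening: 0.017
grasp_force: 98.3
```

Call:
{"fn": "step_arm", "kwargs": {
  "linear": [
    [0,0,0.06],
    [0,0,0]
  ],
  "rotation": [
    [0,0,0],
    [0,0,0]
  ],
  "hand": [1,1]
}}

```text
t: 7.2
ee_pos: [0.476, 0.0391, 0.0373]
orientation: [[0.156, 0.988, 0.001], [0.988, -0.156, 0.0], [0.0, 0.001, -1.0]]
ft_force: [-0.8, 1.7, 2.7]
opening: 0.0172
grasp_force: 98.7
```

Call:
{"fn": "step_arm", "kwargs": {
  "linear": [
    [0,0,0.05],
    [0,0,0]
  ],
  "rotation": [
    [0,0,0],
    [0,0,0]
  ],
  "hand": [1,1]
}}

```text
t: 7.4
ee_pos: [0.4761, 0.0392, 0.0362]
orientation: [[0.156, 0.988, 0.001], [0.988, -0.156, 0.001], [0.001, 0.001, -1.0]]
ft_force: [-2.1, 3.0, 6.2]
opening: 0.0168
grasp_force: 99.2
```

Call:
{"fn": "step_arm", "kwargs": {
  "linear": [
    [0,0,0.05],
    [0,0,0]
  ],
  "rotation": [
    [0,0,0],
    [0,0,0]
  ],
  "hand": [1,1]
}}

```text
t: 7.6
ee_pos: [0.4763, 0.0393, 0.0353]
orientation: [[0.156, 0.988, 0.001], [0.988, -0.156, 0.001], [0.001, 0.001, -1.0]]
ft_force: [-1.9, 4.3, 9.2]
opening: 0.0166
grasp_force: 99.5
```

Call:
{"fn": "step_arm", "kwargs": {
  "linear": [
    [0,0,-0.05],
    [-0.2,0,0],
    [-0.3,0,0],
    [-0.3,0,0],
    [-0.3,0,0],
    [-0.3,0,0],
    [-0.2,0,0],
    [-0.2,0,0],
    [-0.1,0,0],
    [0,0,0]
  ],
  "rotation": [
    [0,0,0],
    [0,0,0],
    [0,0,0],
    [0,0,0],
    [0,0,0],
    [0,0,0],
    [0,0,0],
    [0,0,0],
    [0,0,0],
    [0,0,0]
  ],
  "hand": [1,1,1,1,1,1,1,1,1,1],
  "squeeze": 25
}}

```text
t: 8.6
ee_pos: [0.4722, -0.0069, 0.0379]
orientation: [[0.155, 0.988, 0.008], [0.988, -0.155, 0.004], [0.005, 0.007, -1.0]]
ft_force: [1.5, 6.2, 10.3]
opening: 0.017
grasp_force: 99.7
```

Call:
{"fn": "step_arm", "kwargs": {
  "linear": [
    [0,0,-0.04],
    [0,0,0],
    [0,0,0],
    [0,0,0]
  ],
  "rotation": [
    [0,0,0],
    [0,0,0],
    [0,0,0],
    [0,0,0]
  ],
  "hand": [0.4,0.4,0.4,0.4],
  "squeeze": 25
}}

```text
t: 9.0
ee_pos: [0.4683, -0.0083, 0.0364]
orientation: [[0.157, 0.988, 0.0], [0.988, -0.157, -0.0], [-0.0, 0.0, -1.0]]
ft_force: [0.6, 0.2, 0.5]
opening: 0.0257
grasp_force: 0.3
```

Run:
```python
from plant import ctrl, snapshot
from h import *
T=snapshot("top");S=snapshot("scene");pickle.dump(T,open("top2.pkl","wb"));pickle.dump(S,open("scene2.pkl","wb"))
A=cv2.resize(T["color"][150:230,270:390,::-1],None,fx=4,fy=4,interpolation=cv2.INTER_CUBIC)
B=cv2.resize(S["color"][170:270,230:310,::-1],None,fx=3.2,fy=3.2,interpolation=cv2.INTER_CUBIC)
cv2.imwrite("pics/c2.png",np.hstack([A,B]))
s=ctrl.observe();print(np.round(s["ee_pos"],4),np.round(s["orientation"],3).tolist(),np.round(s["ft_force"],2),s["opening"],s["grasp_force"])
```

```text
[ 0.4682 -0.0082  0.0364] [[0.156, 0.988, -0.0], [0.988, -0.156, -0.0], [-0.0, -0.0, -1.0]] [ 0.71 -0.79  0.28] 0.025842404127510304 0.3007372934371233
```

View pics/c2.png

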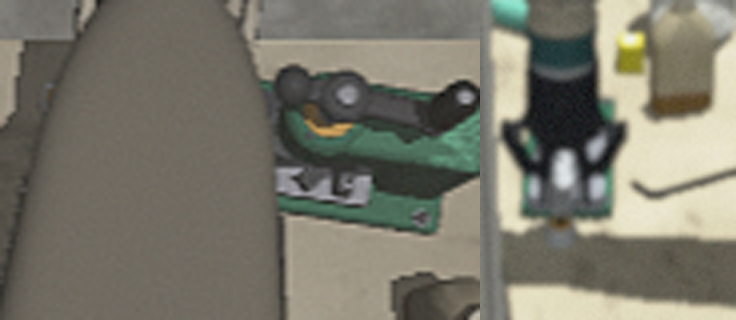

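The arm hides the link in the top view. In the scene view the small end is visible below the gripper at about (254,241), so I'll place it from there.

Run:
```python
from h import *
S0=load("scene0.pkl");n=np.array([.4475,-.1404])
yv=np.array([np.sin(.155),np.cos(.155)]);xv=np.array([yv[1],-yv[0]])
print("bias check start: ",plane(S0,(303.13,301.52),.023))
for k,z in (("scene1.pkl",.0766),("scene2.pkl",.053)):
    S=load(k); B=blobs(S,(8,70,60),(28,255,255),(240,215,275,260),2)[0]; print(k,B)
    for b in B:
        p=plane(S,b[2],z)[:2]; print(p,"rel nest x,y",(p-n)@xv,(p-n)@yv)
```

```text
bias check start:  [0.37435416 0.32626989 0.023     ]
scene1.pkl [(np.int32(20), [13, 28, 6, 4], [255.5, 244.8])]
[0.48384494 0.10731265] rel nest x,y -0.0023326804018840206 0.2503538922595832
scene2.pkl [(np.int32(21), [12, 23, 6, 4], [254.57, 239.29])]
[0.47960559 0.04481175] rel nest x,y 0.003127683603139913 0.18794781056051496
```

Call:
{"fn": "step_arm", "kwargs": {
  "linear": [
    [0,0,0],
    [0,0,0],
    [0,0,0],
    [0,0,0]
  ],
  "rotation": [
    [0,0,0],
    [0,0,0],
    [0,0,0],
    [0,0,0]
  ],
  "hand": [0.65,0.65,0.65,0.65],
  "squeeze": 20
}}

```text
t: 9.5
ee_pos: [0.4684, -0.0082, 0.0366]
orientation: [[0.156, 0.988, 0.0], [0.988, -0.156, -0.0], [-0.0, 0.0, -1.0]]
ft_force: [1.7, -1.6, -0.1]
opening: 0.0193
grasp_force: 20.0
```

Call:
{"fn": "step_arm", "kwargs": {
  "linear": [
    [-0.08,0,0],
    [-0.08,0,0],
    [0,0,0]
  ],
  "rotation": [
    [0,0,0],
    [0,0,0],
    [0,0,0]
  ],
  "hand": [0.65,0.65,0.65]
}}

```text
t: 9.8
ee_pos: [0.4673, -0.0117, 0.0366]
orientation: [[0.156, 0.988, -0.0], [0.988, -0.156, 0.001], [0.001, -0.001, -1.0]]
ft_force: [0.5, 2.2, 1.2]
opening: 0.0193
grasp_force: 20.0
```

Call:
{"fn": "step_arm", "kwargs": {
  "linear": [
    [-0.08,0,0],
    [0,0,0]
  ],
  "rotation": [
    [0,0,0],
    [0,0,0]
  ],
  "hand": [0.65,0.65]
}}

```text
t: 10.0
ee_pos: [0.4671, -0.014, 0.0366]
orientation: [[0.157, 0.988, -0.0], [0.988, -0.157, 0.0], [0.0, -0.0, -1.0]]
ft_force: [0.2, 2.3, 2.4]
opening: 0.0193
grasp_force: 20.0
```

Call:
{"fn": "step_arm", "kwargs": {
  "linear": [
    [-0.08,0,0],
    [0,0,0]
  ],
  "rotation": [
    [0,0,0],
    [0,0,0]
  ],
  "hand": [0.65,0.65]
}}

```text
t: 10.2
ee_pos: [0.467, -0.0156, 0.0366]
orientation: [[0.156, 0.988, 0.0], [0.988, -0.156, 0.001], [0.001, -0.0, -1.0]]
ft_force: [0.0, 4.7, 1.8]
opening: 0.0196
grasp_force: 19.5
```

Call:
{"fn": "step_arm", "kwargs": {
  "linear": [
    [-0.06,0,0],
    [0,0,0]
  ],
  "rotation": [
    [0,0,0],
    [0,0,0]
  ],
  "hand": [0.65,0.65]
}}

```text
t: 10.4
ee_pos: [0.4669, -0.0164, 0.0366]
orientation: [[0.156, 0.988, 0.0], [0.988, -0.156, 0.003], [0.003, -0.0, -1.0]]
ft_force: [1.3, 6.7, 2.9]
opening: 0.0198
grasp_force: 19.5
```

Call:
{"fn": "step_arm", "kwargs": {
  "linear": [
    [-0.06,0,0],
    [0,0,0]
  ],
  "rotation": [
    [0,0,0],
    [0,0,0]
  ],
  "hand": [0.65,0.65]
}}

```text
t: 10.6
ee_pos: [0.4667, -0.0169, 0.0366]
orientation: [[0.156, 0.988, 0.001], [0.988, -0.156, 0.005], [0.005, -0.0, -1.0]]
ft_force: [0.4, 9.7, 3.5]
opening: 0.0193
grasp_force: 19.5
```

Call:
{"fn": "step_arm", "kwargs": {
  "linear": [
    [-0.08,0,0],
    [0,0,0],
    [0,0,0]
  ],
  "rotation": [
    [0,0,0],
    [0,0,0],
    [0,0,0]
  ],
  "hand": [0.65,0.65,0.65]
}}

```text
t: 10.9
ee_pos: [0.4666, -0.0172, 0.0366]
orientation: [[0.155, 0.988, 0.001], [0.988, -0.155, 0.01], [0.01, -0.0, -1.0]]
ft_force: [2.1, 13.7, 2.8]
opening: 0.0194
grasp_force: 19.6
```

Call:
{"fn": "step_arm", "kwargs": {
  "linear": [
    [0,0,0],
    [0,0,0],
    [0,0,0],
    [0,0,-0.2],
    [0,0,-0.4],
    [0,0,-0.8],
    [0,0,-1],
    [0,0,-1],
    [0,0,-1],
    [0,0,-1],
    [0,0,-1],
    [0,0,-1]
  ],
  "rotation": [
    [0,0,0],
    [0,0,0],
    [0,0,0],
    [0,0,0],
    [0,0,0],
    [0,0,0],
    [0,0,0],
    [0,0,0],
    [0,0,0],
    [0,0,0],
    [0,0,0],
    [0,0,0]
  ],
  "hand": [0.2,0.2,0.2,0.2,0.2,0,-0.2,-0.2,-0.2,-0.2,-0.2,-0.2]
}}

```text
t: 12.1
ee_pos: [0.4661, -0.0211, 0.2236]
orientation: [[0.157, 0.988, 0.001], [0.988, -0.157, -0.001], [-0.0, 0.001, -1.0]]
ft_force: [0.8, -0.5, -0.6]
opening: 0.0509
grasp_force: 0.0
```

Call:
{"fn": "step_arm", "kwargs": {
  "linear": [
    [0,0,-1],
    [0,0,-1],
    [0,0,-1],
    [0,0,-1],
    [0.8,0,0],
    [0.8,0,0],
    [0.8,0,0],
    [0,0,0],
    [0,0,0]
  ],
  "rotation": [
    [0,0,0],
    [0,0,0],
    [0,0,0],
    [0,0,0],
    [0,0,0],
    [0,0,0],
    [0,0,0],
    [0,0,0],
    [0,0,0]
  ],
  "hand": [-0.2,-0.2,-0.2,-0.2,-0.2,-0.2,-0.2,-0.2,-0.2]
}}

```text
t: 13.0
ee_pos: [0.4754, 0.0383, 0.3221]
orientation: [[0.156, 0.988, 0.0], [0.988, -0.156, -0.001], [-0.001, 0.001, -1.0]]
ft_force: [-0.1, 0.2, -0.7]
opening: 0.0511
grasp_force: 0.0
```

Run:
```python
from plant import ctrl, snapshot
from h import *
T=snapshot("top");S=snapshot("scene");pickle.dump(T,open("top3.pkl","wb"));pickle.dump(S,open("scene3.pkl","wb"))
A=cv2.resize(T["color"][150:230,270:400,::-1],None,fx=3.6,fy=3.6,interpolation=cv2.INTER_CUBIC)
B=cv2.resize(S["color"][130:270,230:310,::-1],None,fx=3.2,fy=3.2,interpolation=cv2.INTER_CUBIC)
o=np.zeros((448,A.shape[1]+B.shape[1],3),np.uint8);o[:288,:A.shape[1]]=A;o[:,A.shape[1]:]=B;cv2.imwrite("pics/c3.png",o)
s=ctrl.observe();print(s["t"],np.round(s["ee_pos"],4),np.round(s["orientation"],3).tolist(),np.round(s["ft_force"],2),s["opening"])
n=np.array([.4475,-.1404]);yv=np.array([np.sin(.155),np.cos(.155)]);xv=np.array([yv[1],-yv[0]])
for D,z,roi in ((S,.053,(240,215,275,260)),(T,.053,(280,160,345,210))):
    B=blobs(D,(8,70,60),(28,255,255),roi,4)[0]; print(B)
    for b in B:
        p=plane(D,b[2],z)[:2]; print(p,"rel nest x,y",(p-n)@xv,(p-n)@yv)
```

```text
13.1 [0.4754 0.0378 0.3219] [[0.157, 0.988, 0.0], [0.988, -0.157, -0.001], [-0.001, 0.0, -1.0]] [ 0.22  0.06 -0.47] 0.05124486503523679
[(np.int32(18), [13, 21, 6, 4], [255.72, 237.83])]
[0.47494447 0.03727945] rel nest x,y -0.00031471814609506515 0.17978622639173944
[]
```

View pics/c3.png

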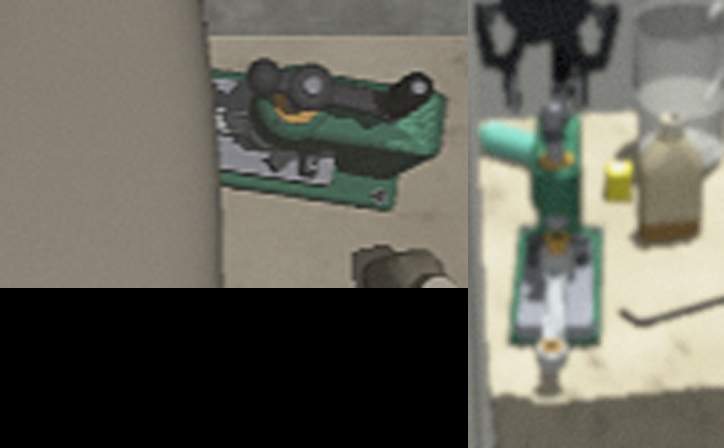

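The link lies flat in the V-block: small end at (255.7,237.8) in the scene view, boss under the ram, bush still standing proud. The grip pin top is still near (386,174) in the top view, so I'll go to the crank.

Call:
{"fn": "step_arm", "kwargs": {
  "linear": [
    [-0.6,0,0],
    [-0.9,0,0],
    [-0.9,0,0],
    [-0.9,0,0],
    [-0.9,0,0],
    [-0.9,0,0],
    [-0.9,0,0],
    [-0.9,0,0],
    [-0.9,0,0],
    [-0.9,0,0],
    [-0.9,-0.13,0],
    [0,0,0]
  ],
  "rotation": [
    [0,0,0],
    [0,0,0],
    [0,0,0],
    [0,0,0],
    [0,0,0],
    [0,0,0],
    [0,0,0],
    [0,0,0],
    [0,0,0],
    [0,0,0],
    [0,0,0],
    [0,0,0]
  ],
  "hand": [-0.2,-0.2,-0.2,-0.2,-0.2,-0.2,-0.2,-0.2,-0.2,-0.2,-0.2,-0.2]
}}

```text
t: 14.3
ee_pos: [0.4339, -0.2007, 0.3215]
orientation: [[0.161, 0.987, -0.0], [0.987, -0.161, -0.001], [-0.001, -0.0, -1.0]]
ft_force: [0.4, 0.3, -0.2]
opening: 0.0512
grasp_force: 0.0
```

Run:
```python
from plant import ctrl, snapshot
from h import *
S=snapshot("scene");pickle.dump(S,open("scene4.pkl","wb"))
B=cv2.resize(S["color"][90:250,220:320,::-1],None,fx=3.6,fy=3.6,interpolation=cv2.INTER_CUBIC);cv2.imwrite("pics/c4.png",B)
s=ctrl.observe();print(s["t"],np.round(s["ee_pos"],4),np.round(s["joint_positions"],3))
print("grip tip est px", proj(S,[.4346,-.1985,.294]), "tcp px",proj(S,s["ee_pos"]))
```

```text
14.35 [ 0.4342 -0.1995  0.3215] [-0.566 -0.023 -0.181  1.413  0.     1.165]
grip tip est px [258.10309263 138.68738268] tcp px [258.09224257 131.07692601]
```

View pics/c4.png

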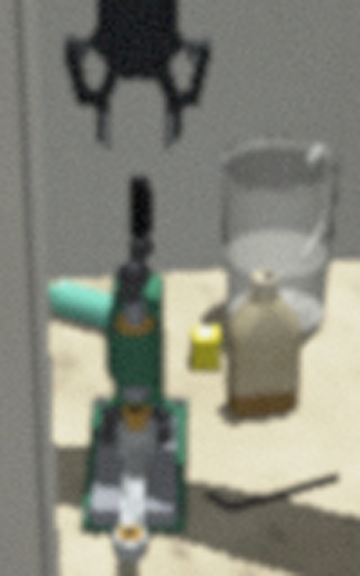

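The open fingers sit at crop columns 105 and 175, centred on the grip at 141, with its top at about row 178. I'll go straight down and close.

Call:
{"fn": "step_arm", "kwargs": {
  "linear": [
    [0,0,0.5],
    [0,0,0.6],
    [0,0,0.6],
    [0,0,0.6],
    [0,0,0.6],
    [0,0,0]
  ],
  "rotation": [
    [0,0,0],
    [0,0,0],
    [0,0,0],
    [0,0,0],
    [0,0,0],
    [0,0,0]
  ],
  "hand": [-0.2,-0.2,-0.2,-0.2,-0.2,-0.2]
}}

```text
t: 14.95
ee_pos: [0.4331, -0.1961, 0.246]
orientation: [[0.155, 0.988, -0.005], [0.988, -0.155, 0.003], [0.002, -0.005, -1.0]]
ft_force: [0.2, 0.2, -1.2]
opening: 0.0512
grasp_force: 0.0
```

Call:
{"fn": "step_arm", "kwargs": {
  "linear": [
    [0,0,0],
    [0,0,0],
    [0,0,0],
    [0,0,0],
    [0,0,0],
    [0,0,0]
  ],
  "rotation": [
    [0,0,0],
    [0,0,0],
    [0,0,0],
    [0,0,0],
    [0,0,0],
    [0,0,0]
  ],
  "hand": [1,1,1,1,1,1],
  "squeeze": 60
}}

```text
t: 15.55
ee_pos: [0.4352, -0.1982, 0.2498]
orientation: [[0.156, 0.988, 0.001], [0.988, -0.156, -0.0], [0.0, 0.001, -1.0]]
ft_force: [-0.8, 1.6, 4.5]
opening: 0.0219
grasp_force: 59.1
```

```bash
cat > crank.py <<'E'
import sys,numpy as np
C=np.array([.4477,-.1395]);R=.060;X=np.array([.156,.988]);Y=np.array([.988,-.156])
def rows(phi0,dphis,C=C):
    cum=np.zeros(3);out=[];phi=phi0;p0=C+R*np.array([np.cos(phi),np.sin(phi)])
    for d in dphis:
        phi-=d; p=C+R*np.array([np.cos(phi),np.sin(phi)])-p0
        g=np.array([p@X,p@Y,.020*(phi0-phi)/(2*np.pi)])/.025
        r=np.round(g-cum,2);cum+=r;out.append(r.tolist())
    print(round(phi,4),out)
if __name__=="__main__": rows(float(sys.argv[1]),eval(sys.argv[2]))
E
python3 crank.py -1.7804 "[.15]+[.25]*11"; python3 crank.py -4.6804 "[.25]*12"
```

```text
-4.6804 [[0.05, -0.36, 0.02], [0.19, -0.56, 0.03], [0.33, -0.5, 0.03], [0.44, -0.41, 0.03], [0.52, -0.28, 0.04], [0.59, -0.15, 0.03], [0.59, 0.01, 0.03], [0.58, 0.15, 0.03], [0.53, 0.29, 0.03], [0.43, 0.41, 0.04], [0.32, 0.51, 0.03], [0.19, 0.57, 0.03]]
-7.6804 [[0.04, 0.6, 0.03], [-0.11, 0.59, 0.03], [-0.26, 0.54, 0.04], [-0.38, 0.46, 0.03], [-0.48, 0.36, 0.03], [-0.55, 0.22, 0.03], [-0.6, 0.08, 0.03], [-0.59, -0.07, 0.03], [-0.56, -0.21, 0.04], [-0.49, -0.35, 0.03], [-0.39, -0.45, 0.03], [-0.26, -0.54, 0.03]]
```

Call:
{"fn": "step_arm", "kwargs": {
  "linear": [
    [0.05,-0.36,0.02],
    [0.19,-0.56,0.03],
    [0.33,-0.5,0.03],
    [0.44,-0.41,0.03],
    [0.52,-0.28,0.04],
    [0.59,-0.15,0.03]
  ],
  "rotation": [
    [0,0,0],
    [0,0,0],
    [0,0,0],
    [0,0,0],
    [0,0,0],
    [0,0,0]
  ],
  "hand": [1,1,1,1,1,1]
}}

```text
t: 16.15
ee_pos: [0.387, -0.1365, 0.2452]
orientation: [[0.157, 0.988, 0.002], [0.988, -0.157, -0.002], [-0.001, 0.002, -1.0]]
ft_force: [3.2, -0.8, 2.7]
opening: 0.022
grasp_force: 59.2
```

Call:
{"fn": "step_arm", "kwargs": {
  "linear": [
    [0.59,0.01,0.03],
    [0.58,0.15,0.03],
    [0.53,0.29,0.03],
    [0.43,0.41,0.04],
    [0.32,0.51,0.03],
    [0.19,0.57,0.03]
  ],
  "rotation": [
    [0,0,0],
    [0,0,0],
    [0,0,0],
    [0,0,0],
    [0,0,0],
    [0,0,0]
  ],
  "hand": [1,1,1,1,1,1]
}}

```text
t: 16.75
ee_pos: [0.4451, -0.0789, 0.2405]
orientation: [[0.156, 0.988, 0.0], [0.988, -0.156, -0.002], [-0.002, 0.001, -1.0]]
ft_force: [-0.5, -3.3, 5.9]
opening: 0.0217
grasp_force: 59.5
```

```bash
sed -i 's/R=.060/R=.0593/' crank.py; python3 crank.py -4.6804 "[.25]*12"; python3 crank.py -7.6804 "[.25]*12"
```

```text
-7.6804 [[0.04, 0.59, 0.03], [-0.11, 0.58, 0.03], [-0.25, 0.54, 0.04], [-0.38, 0.46, 0.03], [-0.47, 0.35, 0.03], [-0.55, 0.22, 0.03], [-0.59, 0.08, 0.03], [-0.59, -0.07, 0.03], [-0.55, -0.21, 0.04], [-0.48, -0.34, 0.03], [-0.38, -0.45, 0.03], [-0.26, -0.54, 0.03]]
-10.6804 [[-0.12, -0.58, 0.03], [0.03, -0.59, 0.03], [0.17, -0.57, 0.04], [0.3, -0.5, 0.03], [0.43, -0.42, 0.03], [0.51, -0.29, 0.03], [0.57, -0.16, 0.03], [0.59, -0.02, 0.03], [0.58, 0.13, 0.04], [0.52, 0.27, 0.03], [0.45, 0.39, 0.03], [0.33, 0.49, 0.03]]
```

Call:
{"fn": "step_arm", "kwargs": {
  "linear": [
    [0.01,0.59,0.02],
    [-0.11,0.58,0.02],
    [-0.25,0.54,0.03],
    [-0.38,0.46,0.03],
    [-0.47,0.35,0.03],
    [-0.55,0.22,0.03]
  ],
  "rotation": [
    [0,0,0],
    [0,0,0],
    [0,0,0],
    [0,0,0],
    [0,0,0],
    [0,0,0]
  ],
  "hand": [1,1,1,1,1,1]
}}

```text
t: 17.35
ee_pos: [0.5071, -0.1345, 0.2358]
orientation: [[0.156, 0.988, 0.001], [0.988, -0.156, -0.001], [-0.0, 0.001, -1.0]]
ft_force: [1.9, 1.6, 4.5]
opening: 0.0216
grasp_force: 59.2
```

Call:
{"fn": "step_arm", "kwargs": {
  "linear": [
    [-0.59,0.08,0.03],
    [-0.59,-0.07,0.03],
    [-0.55,-0.21,0.03],
    [-0.48,-0.34,0.03],
    [-0.38,-0.45,0.03],
    [-0.26,-0.54,0.03]
  ],
  "rotation": [
    [0,0,0],
    [0,0,0],
    [0,0,0],
    [0,0,0],
    [0,0,0],
    [0,0,0]
  ],
  "hand": [1,1,1,1,1,1]
}}

```text
t: 17.95
ee_pos: [0.4566, -0.1985, 0.2312]
orientation: [[0.157, 0.988, 0.001], [0.988, -0.157, -0.0], [-0.0, 0.001, -1.0]]
ft_force: [4.1, 0.3, 1.2]
opening: 0.022
grasp_force: 59.0
```

Call:
{"fn": "step_arm", "kwargs": {
  "linear": [
    [-0.12,-0.58,0.03],
    [0.03,-0.59,0.03],
    [0.17,-0.57,0.04],
    [0.3,-0.5,0.03],
    [0.43,-0.42,0.03],
    [0.51,-0.29,0.03]
  ],
  "rotation": [
    [0,0,0],
    [0,0,0],
    [0,0,0],
    [0,0,0],
    [0,0,0],
    [0,0,0]
  ],
  "hand": [1,1,1,1,1,1]
}}

```text
t: 18.55
ee_pos: [0.3886, -0.1526, 0.2264]
orientation: [[0.157, 0.988, -0.001], [0.988, -0.157, -0.001], [-0.001, -0.001, -1.0]]
ft_force: [3.5, -2.3, -0.9]
opening: 0.0221
grasp_force: 58.9
```

Call:
{"fn": "step_arm", "kwargs": {
  "linear": [
    [0.57,-0.16,0.03],
    [0.59,-0.02,0.03],
    [0.58,0.13,0.04],
    [0.52,0.27,0.03]
  ],
  "rotation": [
    [0,0,0],
    [0,0,0],
    [0,0,0],
    [0,0,0]
  ],
  "hand": [1,1,1,1]
}}

```text
t: 18.95
ee_pos: [0.4032, -0.0978, 0.2232]
orientation: [[0.156, 0.988, -0.002], [0.988, -0.156, -0.003], [-0.003, -0.002, -1.0]]
ft_force: [3.0, -8.1, -1.2]
opening: 0.022
grasp_force: 59.1
```

```bash
python3 crank.py -10.1804 "[.12]*24"
```

```text
-13.0604 [[0.22, 0.17, 0.02], [0.21, 0.2, 0.01], [0.17, 0.23, 0.02], [0.15, 0.24, 0.01], [0.12, 0.26, 0.02], [0.09, 0.27, 0.01], [0.05, 0.28, 0.02], [0.02, 0.28, 0.01], [-0.01, 0.29, 0.02], [-0.05, 0.28, 0.01], [-0.08, 0.27, 0.02], [-0.11, 0.26, 0.01], [-0.14, 0.25, 0.02], [-0.18, 0.22, 0.01], [-0.19, 0.21, 0.02], [-0.22, 0.18, 0.01], [-0.24, 0.15, 0.02], [-0.26, 0.12, 0.02], [-0.27, 0.09, 0.01], [-0.28, 0.06, 0.02], [-0.28, 0.02, 0.01], [-0.29, -0.01, 0.02], [-0.28, -0.04, 0.01], [-0.27, -0.08, 0.02]]
```

Call:
{"fn": "step_arm", "kwargs": {
  "linear": [
    [0.2,0.2,0.02],
    [0.2,0.22,0.01],
    [0.16,0.24,0.02],
    [0.14,0.24,0.01]
  ],
  "rotation": [
    [0,0,0],
    [0,0,0],
    [0,0,0],
    [0,0,0]
  ],
  "hand": [1,1,1,1]
}}

```text
t: 19.35
ee_pos: [0.427, -0.0827, 0.2217]
orientation: [[0.155, 0.988, -0.005], [0.988, -0.155, 0.003], [0.002, -0.005, -1.0]]
ft_force: [-3.8, 0.5, 6.3]
opening: 0.0221
grasp_force: 59.9
```

Call:
{"fn": "step_arm", "kwargs": {
  "linear": [
    [0.12,0.26,0.02],
    [0.09,0.27,0.01],
    [0.05,0.28,0.02]
  ],
  "rotation": [
    [0,0,0],
    [0,0,0],
    [0,0,0]
  ],
  "hand": [1,1,1]
}}

```text
t: 19.65
ee_pos: [0.4482, -0.0791, 0.2206]
orientation: [[0.155, 0.988, -0.004], [0.988, -0.155, 0.004], [0.003, -0.005, -1.0]]
ft_force: [-4.4, 2.3, 8.1]
opening: 0.0223
grasp_force: 60.0
```

Call:
{"fn": "step_arm", "kwargs": {
  "linear": [
    [0.02,0.28,0.01],
    [-0.01,0.29,0.01]
  ],
  "rotation": [
    [0,0,0],
    [0,0,0]
  ],
  "hand": [1,1]
}}

```text
t: 19.85
ee_pos: [0.4622, -0.081, 0.2198]
orientation: [[0.155, 0.988, -0.005], [0.988, -0.155, 0.005], [0.004, -0.005, -1.0]]
ft_force: [-3.1, 2.1, 5.7]
opening: 0.0218
grasp_force: 59.8
```

Call:
{"fn": "step_arm", "kwargs": {
  "linear": [
    [-0.05,0.28,0.01],
    [-0.08,0.27,0.01]
  ],
  "rotation": [
    [0,0,0],
    [0,0,0]
  ],
  "hand": [1,1]
}}

```text
t: 20.05
ee_pos: [0.4754, -0.0861, 0.2191]
orientation: [[0.155, 0.988, -0.005], [0.988, -0.155, 0.005], [0.005, -0.005, -1.0]]
ft_force: [-2.9, 2.6, 5.3]
opening: 0.0223
grasp_force: 59.7
```

Call:
{"fn": "step_arm", "kwargs": {
  "linear": [
    [-0.11,0.26,0.01],
    [-0.14,0.25,0.01]
  ],
  "rotation": [
    [0,0,0],
    [0,0,0]
  ],
  "hand": [1,1]
}}

```text
t: 20.25
ee_pos: [0.4874, -0.0946, 0.2184]
orientation: [[0.155, 0.988, -0.004], [0.988, -0.155, 0.005], [0.005, -0.004, -1.0]]
ft_force: [-4.2, 6.2, 4.7]
opening: 0.0222
grasp_force: 59.8
```

Call:
{"fn": "step_arm", "kwargs": {
  "linear": [
    [-0.18,0.22,0.01],
    [-0.19,0.21,0.01]
  ],
  "rotation": [
    [0,0,0],
    [0,0,0]
  ],
  "hand": [1,1]
}}

```text
t: 20.45
ee_pos: [0.4961, -0.1043, 0.2178]
orientation: [[0.155, 0.988, -0.004], [0.988, -0.155, 0.009], [0.008, -0.006, -1.0]]
ft_force: [-4.1, 9.7, 7.9]
opening: 0.022
grasp_force: 59.9
```

Call:
{"fn": "step_arm", "kwargs": {
  "linear": [
    [0,0,0],
    [0,0,0]
  ],
  "rotation": [
    [0,0,0],
    [0,0,0]
  ],
  "hand": [1,1]
}}

```text
t: 20.65
ee_pos: [0.4963, -0.1046, 0.2178]
orientation: [[0.155, 0.988, -0.004], [0.988, -0.155, 0.008], [0.007, -0.005, -1.0]]
ft_force: [-3.0, 8.9, 5.3]
opening: 0.0218
grasp_force: 59.9
```

Call:
{"fn": "step_arm", "kwargs": {
  "linear": [
    [-0.11,0.11,0],
    [0,0,0],
    [0,0,0]
  ],
  "rotation": [
    [0,0,0],
    [0,0,0],
    [0,0,0]
  ],
  "hand": [1,1,1]
}}

```text
t: 20.95
ee_pos: [0.4981, -0.1072, 0.2177]
orientation: [[0.155, 0.988, -0.005], [0.988, -0.155, 0.009], [0.008, -0.006, -1.0]]
ft_force: [-4.0, 9.3, 5.7]
opening: 0.0222
grasp_force: 59.9
```

Run:
```python
from crank import *
rows(.57,[-.1,-.2]+[-.25]*16,C=np.array([.4477,-.1402]))
```

```text
4.87 [[0.17, -0.17, -0.01], [0.28, -0.37, -0.03], [0.24, -0.55, -0.03], [0.1, -0.58, -0.03], [-0.04, -0.59, -0.03], [-0.2, -0.56, -0.04], [-0.32, -0.49, -0.03], [-0.44, -0.4, -0.03], [-0.52, -0.28, -0.03], [-0.57, -0.14, -0.03], [-0.6, 0.01, -0.03], [-0.57, 0.15, -0.04], [-0.51, 0.29, -0.03], [-0.43, 0.4, -0.03], [-0.32, 0.51, -0.03], [-0.18, 0.56, -0.03], [-0.03, 0.59, -0.04], [0.11, 0.58, -0.03]]
```

Call:
{"fn": "step_arm", "kwargs": {
  "linear": [
    [0.17,-0.17,-0.02],
    [0.28,-0.37,-0.03],
    [0.24,-0.55,-0.03],
    [0.1,-0.58,-0.03],
    [-0.04,-0.59,-0.03],
    [-0.2,-0.56,-0.04]
  ],
  "rotation": [
    [0,0,0],
    [0,0,0],
    [0,0,0],
    [0,0,0],
    [0,0,0],
    [0,0,0]
  ],
  "hand": [1,1,1,1,1,1]
}}

```text
t: 21.55
ee_pos: [0.4311, -0.0819, 0.2217]
orientation: [[0.154, 0.988, -0.002], [0.988, -0.154, 0.011], [0.01, -0.004, -1.0]]
ft_force: [-0.6, 8.5, 1.3]
opening: 0.0223
grasp_force: 59.5
```

Call:
{"fn": "step_arm", "kwargs": {
  "linear": [
    [-0.32,-0.49,-0.03],
    [-0.44,-0.4,-0.03],
    [-0.52,-0.28,-0.03],
    [-0.57,-0.14,-0.03],
    [-0.6,0.01,-0.03],
    [-0.57,0.15,-0.04]
  ],
  "rotation": [
    [0,0,0],
    [0,0,0],
    [0,0,0],
    [0,0,0],
    [0,0,0],
    [0,0,0]
  ],
  "hand": [1,1,1,1,1,1]
}}

```text
t: 22.15
ee_pos: [0.3896, -0.1555, 0.2265]
orientation: [[0.156, 0.988, -0.006], [0.988, -0.156, 0.003], [0.002, -0.006, -1.0]]
ft_force: [-0.8, 1.1, -2.5]
opening: 0.022
grasp_force: 59.3
```

Call:
{"fn": "step_arm", "kwargs": {
  "linear": [
    [-0.51,0.29,-0.03],
    [-0.43,0.4,-0.03],
    [-0.32,0.51,-0.03],
    [-0.18,0.5,-0.03],
    [-0.03,0.3,-0.02],
    [0,0,0]
  ],
  "rotation": [
    [0,0,0],
    [0,0,0],
    [0,0,0],
    [0,0,0],
    [0,0,0],
    [0,0,0]
  ],
  "hand": [1,1,1,1,1,1]
}}

```text
t: 22.75
ee_pos: [0.4382, -0.1988, 0.23]
orientation: [[0.155, 0.988, 0.0], [0.988, -0.155, 0.006], [0.006, -0.001, -1.0]]
ft_force: [1.1, 7.5, -4.1]
opening: 0.0219
grasp_force: 59.1
```

Run:
```python
from plant import ctrl, snapshot
from h import *
S=snapshot("scene");T=snapshot("top");S0=load("scene3.pkl")
c=lambda D:cv2.resize(D["color"][165:255,235:300,::-1],None,fx=6,fy=6,interpolation=cv2.INTER_CUBIC)
cv2.imwrite("pics/c5.png",np.hstack([c(S0),c(S)])); pickle.dump(S,open("scene5.pkl","wb"));pickle.dump(T,open("top5.pkl","wb"))
s=ctrl.observe();print(s["t"],np.round(s["ee_pos"],4),np.round(s["ft_force"],1))
for D in (S0,S): print(blobs(D,(8,90,60),(28,255,255),(245,185,275,245),3)[0])
```

```text
22.85 [ 0.4377 -0.1987  0.23  ] [ 1.6  6.9 -4. ]
[(np.int32(14), [28, 0, 2, 8], [273.5, 188.14]), (np.int32(38), [9, 18, 8, 6], [257.34, 205.11]), (np.int32(14), [9, 52, 5, 3], [255.86, 237.93])]
[(np.int32(14), [28, 0, 2, 7], [273.5, 188.0]), (np.int32(14), [9, 22, 7, 3], [257.36, 207.86]), (np.int32(13), [9, 52, 5, 3], [256.0, 237.85])]
```

View pics/c5.png

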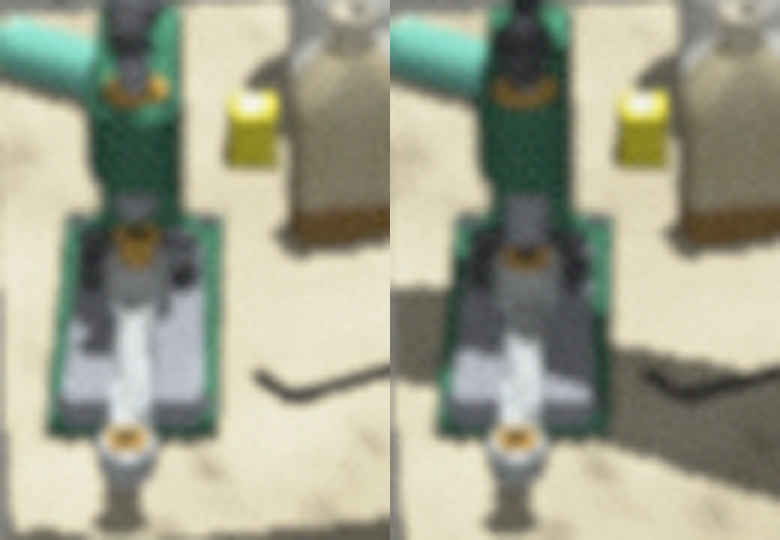

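The bush has gone in: brass in the scene view shrank from 6 px to 3 px tall at (257,208), with the flange on the boss. The link is unmoved, its small end at (256,237.9). Now I'll relieve the load and let go.

Call:
{"fn": "step_arm", "kwargs": {
  "linear": [
    [0.08,0,0.03],
    [0,0,0],
    [0,0,0],
    [0,0,0],
    [0,0,0],
    [0,0,0]
  ],
  "rotation": [
    [0,0,0],
    [0,0,0],
    [0,0,0],
    [0,0,0],
    [0,0,0],
    [0,0,0]
  ],
  "hand": [1,1,-0.2,-0.2,-0.2,-0.2]
}}

```text
t: 23.45
ee_pos: [0.4369, -0.1992, 0.2311]
orientation: [[0.157, 0.988, 0.001], [0.988, -0.157, -0.001], [-0.001, 0.001, -1.0]]
ft_force: [0.5, 0.3, 0.2]
opening: 0.0513
grasp_force: 0.0
```

Call:
{"fn": "step_arm", "kwargs": {
  "linear": [
    [0,0,-0.3],
    [0,0,-0.6],
    [0,0,-0.8],
    [0,0,-0.8],
    [0,0,-0.8],
    [0,0,-0.8],
    [0,0,-0.6],
    [0,0,0],
    [0,0,0]
  ],
  "rotation": [
    [0,0,0],
    [0,0,0],
    [0,0,0],
    [0,0,0],
    [0,0,0],
    [0,0,0],
    [0,0,0],
    [0,0,0],
    [0,0,0]
  ],
  "hand": [-0.2,-0.2,-0.2,-0.2,-0.2,-0.2,-0.2,-0.2,-0.2]
}}

```text
t: 24.35
ee_pos: [0.4367, -0.1988, 0.3484]
orientation: [[0.156, 0.988, 0.001], [0.988, -0.156, -0.001], [-0.0, 0.001, -1.0]]
ft_force: [-0.8, 0.0, -0.9]
opening: 0.0512
grasp_force: 0.0
```

Run:
```python
from plant import ctrl, snapshot
from h import *
S=snapshot("scene")
B=cv2.resize(S["color"][90:260,225:325,::-1],None,fx=3.5,fy=3.5,interpolation=cv2.INTER_CUBIC);cv2.imwrite("pics/c6.png",B)
s=ctrl.observe();print(s["t"],np.round(s["ee_pos"],4),np.round(s["ft_force"],1),s["opening"])
print(blobs(S,(8,90,60),(28,255,255),(245,185,275,245),3)[0])
```

```text
24.4 [ 0.4363 -0.1986  0.3475] [-0.5  0.8 -0.2] 0.0514436979787695
[(np.int32(11), [28, 1, 2, 7], [273.36, 189.55]), (np.int32(16), [9, 22, 7, 3], [257.31, 207.88]), (np.int32(13), [9, 52, 5, 3], [256.0, 237.85])]
```

View pics/c6.png

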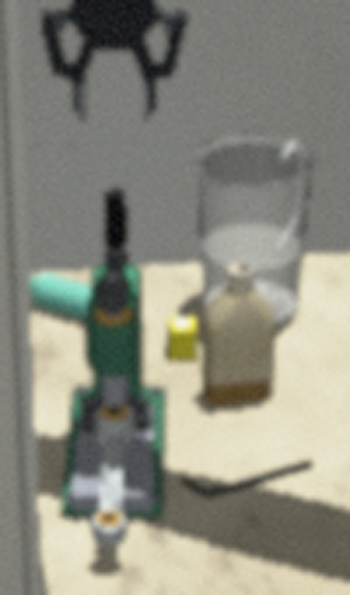

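The gripper is clear above the crank. The bush flange at (257.3,207.9) and small end at (256,237.9) have not moved, and the bottle and case are undisturbed, so I'm handing it in.

```bash
python3 -c "
from plant import sign_off
print(sign_off())"
```

```text
the job is handed in; nothing more can be done
None
```

I've handed the job in, but the sign-off returned no verdict. The bush was pressed until the crank went solid (about 6 N above pressing force), the ram was wound back about 12 mm, and the link was left in the V-block; the last picture shows the bottle and cutter case undisturbed, but I didn't recheck the deburrer.

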